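Draw the setting gauge's arm out to the rider and hold it

ROBOT

A 6-joint arm with a two-finger parallel gripper is mounted at the origin on the work surface. World frame = base frame: x ahead of the robot, y to its left, z up, the work surface at z = 0. Lengths are in mm, angles in rad, forces in N, time in s.
With the tool pointing down it reaches from about 275 to 750 mm from the base axis. Payload 10.2 kg.
Tool frame: the origin (TCP) lies midway between the tips of the shut fingers; the grasp point (between the pads) lies r.grasp_offset behind it (r.grasp_offset is the distance from the TCP to the grasp point, in mm); z points along the fingers, y is the line along which they close (so a half turn about z gives the same grasp; the last joint's range is limited). The gripper opens to 85 mm and grips with 20 to 120 N. Pads are 22 mm wide; open, the fingers measure 114 mm over their backs; the gripper's body (76 mm by 85 mm) begins 54 mm behind the grasp point. The pads swing forward as they close: fully open they stand 13 mm farther back than shut.
Start: joints at [-1.356, 0.313, 1.498, -0, 1.331, -0.223], TCP at [222.561, -475.497, 231.294] pointing down, gripper open.
Joint ranges: [-2.94, 2.94], [-0.97, 2.17], [0.19, 2.56], [-1.23, 4.37], [0.02, 3.11], [-2.88, 2.88]. Speed limits (rad/s): [2.39, 2.39, 3.01, 3.14, 3.14, 3.14].

INTERFACE

Orientations are given as [roll, pitch, yaw] about the fixed x, y, z axes, in that order (R = Rz(yaw) Ry(pitch) Rx(roll)).
In Python, from station import r, vision gives the robot as it stands. The module is installed in compiled form; this text tells all that it offers.
- The arm moves only by the tool step_arm, never from a script. Its argument "targets" is a list of rows, each a list of 3 entries, a list of its own where there are three numbers: the shift along the tool's x, y, z in cm, then the turn, a rotation vector about the tool's x, y, z in degrees, then the opening in per cent of the stroke, from 0 (shut) to 100 (fully open). A call has 1 to 8 rows; each row is the pose to reach, as a shift and turn from the pose commanded when the call began, along the tool's axes at that moment; what a row does not reach only later rows make up. A row lasts 1/12 s, in which the tool goes at most 41.7 mm and 7.16 degrees, less where a joint would pass 70% of its speed; a pose out of reach is approached as far as the arm can. A call with a gripper value outside its range is refused whole. The fingers move at their own pace and stop on an object; "squeeze" is the grip in N (left out, the last holds). Time passes only in rows, so rows that repeat a pose let the fingers close. It gives the time, the measured TCP pose, the force, the opening and the grip force at its end, in the units of the state.
- r.state(): the state, without advancing time (a new reading comes with each control period).
- vision.grab_frame(name): name is "side" or "top"; returns a dict with "frame" (400x640x3 uint8, blue, green, red), "camera_matrix" (3x3 intrinsics, pixels), "k1" (the pictures are not rectified: a ray, as slopes to the right and down, at radius r is drawn at 1 + k1 r^2 times it, then the intrinsics apply), "position" and "attitude" of the camera in the world. Camera axes: x right, y down, z forward; pixel columns grow to the right and rows downward; lengths in mm; the calibration is good to about 2 mm. A picture is of the moment at which its call begins. There is no depth.
- r.job_done(): hands the job in; it is judged then, once.
The state is a dict: "time_s": time; "joints": joint angles; "joint_vel": joint speeds; "effort": joint torques, N m; "tcp_pos": TCP position; "ee_rot": TCP orientation; "ft_force": force on the tool from outside, world axes, zero at the start; "wrist_torque": the same for the moment, N m; "finger_gap": opening from 0.0 (shut) to 1.0 (fully open); "grasp_force": force on a finger pad.
Only numpy, scipy, OpenCV 4.12 (cv2) and the standard library are available. Lean on these libraries where they do the work, as an engineer would, in place of code of your own. Each camera call takes 0.05 s, during which the arm holds its last target. There are 200 camera calls.

TASK

On the setting gauge, squeeze the lock button in the side of the arm's black head to unlock the arm, draw the arm straight out until its pointer lines up with the mark of the rider on the scale, and finish holding it still there with the button kept squeezed in: the arm is sprung and runs back if you let go, so do not release it. Leave the rider where it is set and do not disturb the tub, the brass fitting or the screwdriver lying about.

Things in the scene. Friction and masses are not known exactly. Their poses are not given: they have to be found in the camera images.
- gauge: The setting gauge, fixed to the table: grey base 390 x 75 x 14 mm (x -110 to 280 mm), aluminium sleeve 20 x 20 mm, axis 85 mm above the table, ending at x = 60 mm, and a low scale bed 37 to 83 mm off on its -y side, top at 29 mm, a tick every 10 mm, longer every 50. Origin on the table under the sleeve; x axis (level): the way the arm comes out; z up.
- gauge_arm (a joint): How far the telescoping arm is drawn out along the gauge's +x, m: 0 home (locked, with 1 to 3 mm of play), at most 0.17. The lock catches only at home and is freed by pressing the button 4 mm or more. A return spring always pulls back with 4 to 6 N. If let go it runs back until its tooth meets the catch.
- lock_button (a joint): The lock button's travel, m: 0 out, 0.006 fully in (a hard stop). It moves along the gauge's +y, into the head; the spring takes 4 N to start and 7 N fully in.
- head_grip (a point): Where to grip the arm's head, 92 mm above the table; axes as the gauge's; moves with the arm. The head is a black block 36 mm (x) by 29 mm (y -13 to +16 mm from here), 65 to 115 mm above the table. Fingers closing along y, centred here, press the button fully in just as they meet the plain +y side. Over 30 mm is free beside it on both y sides at this height.
- button_face (a point): Centre of the lock button's outer face: a grey square button 28 x 28 mm on the head's -y side, level with head_grip. Its face is 22 mm to the -y side of head_grip when out and 16 mm when fully in, so head and button together measure 38 mm out and 32 mm pressed.
- catch_lug (a point): Centre of the fixed catch: a small dark steel lug beside the sleeve's mouth, 14 mm (x) by 6 mm (y) by 18 mm high, 91 mm above the table, 48 mm behind (-x of) the home head_grip and 23 mm to its -y side. The button's steel tongue hooks behind it when the arm is home.
- pointer_tip (a point): Outer tip of the arm's pointer: a thin dark blade (2 mm in x) over the scale, carried on a stem beneath the head; same x as head_grip, 60 mm to its -y side, 36 mm above the table. Moves with the arm.
- rider_mark (a point): Tip of the rider's nib: the rider is a black saddle 16 mm wide in x, with a thin white line along y across its top (43 mm above the table), clipped on the scale's outer edge. Axes as the gauge's. On the mark, pointer_tip and rider_mark have the same x along the gauge; the nib stays 1 to 2 mm clear of the pointer in y, so nothing touches.
- rider (a joint): Where the rider is set, m: the value that gauge_arm has when the pointer is at the rider's mark (0.05 to 0.13). It slides stiffly (6 N) along the gauge's x axis and is not to be moved.
- tub_center (a point): Bystander: centre of a white plastic screw-top tub, 60 mm wide and 55 mm high, standing on the table.
- fitting_center (a point): Bystander: centre of a small turned brass fitting, 28 mm wide and 46 mm high, standing on the table.
- screwdriver_grip (a point): Bystander: the handle of a screwdriver 160 mm long lying on the table.

How it is judged:
By the outcome, as a careful person would: the job done as asked, in the order asked, and still so for the second after the job is handed in, while the arm keeps its last pose, push and grip.
It also fails if it takes over 38 s, if anything falls off the work surface, if the arm or the gripper's body presses on something with over 40 N, if the wrist force passes 120 N, or if a joint passes its speed limit or range.

## Working session

There is one attempt and no reset: what is moved stays moved. The work goes in short steps, Python scripts to look and compute and a tool call to move; the robot and the scene stay as the last step left them, time stands still between calls to the robot, and variables do not carry over. Pictures are saved under pics/ and viewed, at most 10 in all, crops included, and the job is handed in when it is done.

Besides the shell and the picture viewer there is one more tool, called after "Emit:" as name([rows], argument=value, ...), one row to a line, values as JSON. step_arm: Moves the arm, as the interface text tells. Its arguments: {"type":"object","properties":{"targets":{"type":"array","items":{"type":"array"}},"squeeze":{"type":"number"}},"required":["targets"]}

```bash
mkdir -p pics; python3 - <<'E'
from station import r, vision
import cv2,pickle
s=r.state();print(s,r.grasp_offset)
for n in("side","top"):
    f=vision.grab_frame(n);cv2.imwrite(f"pics/{n}0.png",f["frame"]);pickle.dump(f,open(f"{n}0.pkl","wb"))
    print({k:v for k,v in f.items() if k!="frame"})
E
```

```text
{'time_s': 0.0, 'joints': array([-1.35642168e+00,  3.13416216e-01,  1.49843937e+00,  1.24463426e-05,
        1.33100913e+00, -2.23408414e-01]), 'joint_vel': array([ 0.00027336,  0.00028594,  0.00059309, -0.00045617,  0.00022062,
        0.00032416]), 'effort': array([-1.98078909e-03, -4.12275267e+01, -2.59742135e+01, -3.27218886e-04,
        4.15966962e-03,  3.49137338e-05]), 'tcp_pos': array([ 222.4956769 , -475.23396875,  230.75150707]), 'ee_rot': array([-3.14035488e+00, -2.93617673e-04,  4.37779918e-01]), 'ft_force': array([0.19336335, 0.42286588, 0.6311957 ]), 'wrist_torque': array([ 0.01461149, -0.00434101, -0.02719091]), 'grasp_force': 0.0, 'finger_gap': 1.0018748539957953} 18.700000000000003
{'camera_matrix': array([[514.18291669,   0.        , 318.52875242],
       [  0.        , 514.18291669, 206.80104198],
       [  0.        ,   0.        ,   1.        ]]), 'k1': 0.012902064119174874, 'position': array([ 560.41755048, -713.08895159,  513.05602184]), 'attitude': array([-2.13791702e+00, -1.94716936e-03, -3.91460638e-02])}
{'camera_matrix': array([[470.63789894,   0.        , 319.12520798],
       [  0.        , 470.63789894, 194.91067101],
       [  0.        ,   0.        ,   1.        ]]), 'k1': -0.10891164908476782, 'position': array([471.12629557, -34.1902501 , 940.97217283]), 'attitude': array([-3.0140079 , -0.00338811, -1.55995905])}
```

View pics/side0.png

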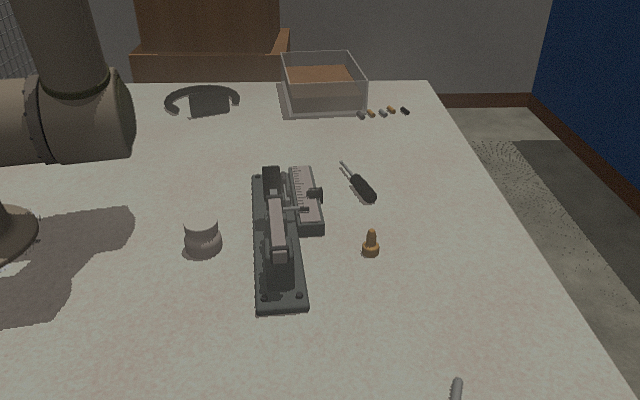

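View pics/top0.png

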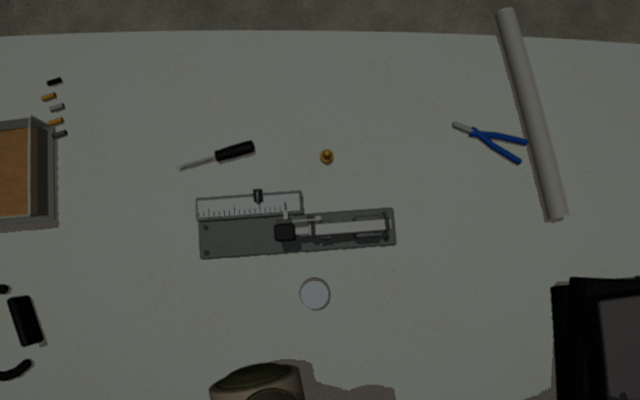

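The side view shows the gauge at about (285,240), its arm pointing away from the camera, with the rider at (316,194). The top view shows the head at (285,232), the rider at (258,196), the tub at (315,294), the fitting at (327,157) and the screwdriver at (235,152). I'll enlarge both.

```bash
python3 - <<'E'
import cv2,numpy as np
a=cv2.imread("pics/top0.png")[180:270,190:400];a=cv2.convertScaleAbs(a,alpha=1.6)
cv2.imwrite("pics/topc.png",cv2.resize(a,None,fx=3.8,fy=3.8,interpolation=cv2.INTER_CUBIC))
a=cv2.imread("pics/side0.png")[155:320,240:340]
cv2.imwrite("pics/sidec.png",cv2.resize(cv2.convertScaleAbs(a,alpha=1.4),None,fx=3.6,fy=3.6,interpolation=cv2.INTER_CUBIC))
E
```

```text
(no output)
```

View pics/topc.png

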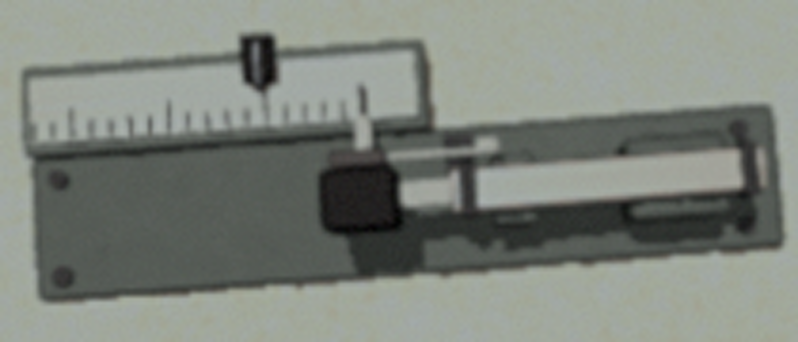

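View pics/sidec.png

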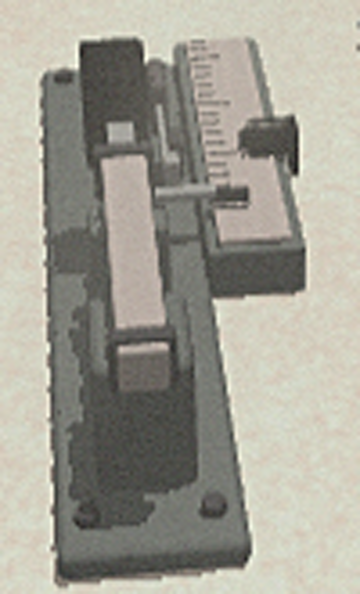

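The top crop shows the pointer tip at about (363,87), the rider line from (259,42) to (261,82) with its nib tip near (263,91), and the base corners at (42,300), (784,245) and (770,105). Next I'll fit the gauge pose.

```bash
cat >h.py <<'E'
import numpy as np,cv2,pickle
from scipy.spatial.transform import Rotation as R
from scipy.optimize import least_squares
def proj(f,P):
    c=(np.atleast_2d(P)-f["position"])@R.from_euler("xyz",f["attitude"]).as_matrix()
    s=c[:,:2]/c[:,2:]; s=s*(1+f["k1"]*(s**2).sum(1,keepdims=True))
    K=f["camera_matrix"]; return s*K[0,0]+K[:2,2]
def atz(f,px,z):
    K=f["camera_matrix"]; d=(np.array(px)-K[:2,2])/K[0,0]; s=d.copy()
    for _ in range(20): s=d/(1+f["k1"]*(s@s))
    v=R.from_euler("xyz",f["attitude"]).as_matrix()@np.r_[s,1]; p=f["position"]
    return p+v*(z-p[2])/v[2]
def W(q,P):
    P=np.atleast_2d(P).astype(float); c,s=np.cos(q[2]),np.sin(q[2])
    return np.c_[q[0]+c*P[:,0]-s*P[:,1],q[1]+s*P[:,0]+c*P[:,1],P[:,2]]
def G(q,p):
    c,s=np.cos(q[2]),np.sin(q[2]); d=np.array(p)[:2]-q[:2]; return np.array([c*d[0]+s*d[1],-s*d[0]+c*d[1]])
tc=lambda u,v:np.array([190+(u+.5)/3.8-.5,180+(v+.5)/3.8-.5])
sc=lambda u,v:np.array([240+(u+.5)/3.6-.5,155+(v+.5)/3.6-.5])
E
python3 - <<'E'
from h import *
t,s=[pickle.load(open(n+"0.pkl","rb")) for n in("top","side")]
P=np.array([[280,37.5,14],[-110,37.5,14],[-110,-37.5,14]]);px=np.array([tc(42,300),tc(784,245),tc(770,105)])
# side: near corners x=-110: left one y=+37.5
PS=np.array([[-110,37.5,14],[-110,-37.5,14],[280,37.5,14]]);ps=np.array([sc(57,572),sc(250,558),sc(42,75)])
ft=lambda q:(proj(t,W(q,P))-px).ravel(); fs=lambda q:(proj(s,W(q,PS))-ps).ravel()
for fn in(ft,fs,lambda q:np.r_[ft(q),fs(q)]):
    o=least_squares(fn,[400,0,1.6],x_scale=[10,10,.1]);print(o.x.round(3),o.fun.round(1))
q=o.x;qt=least_squares(ft,q,x_scale=[10,10,.1]).x;qs=least_squares(fs,q,x_scale=[10,10,.1]).x
np.save("q.npy",q)
for n,u,z in(("tip",(363,87),36),("rl0",(259,42),43),("rl1",(261,82),43),("nib",(263,91),36),("headtop+y-x",(400,228),115),("head +x+y",(323,228),115),("head+x-y",(322,168),115),("scale c",(24,72),29),("scale c",(422,42),29),("slv end",(462,210),95)):
    p=atz(t,tc(*u),z);print(n,p.round(1),G(qt,p).round(1))
for n,u,z in(("tip",(248,194),36),("rider corner",(298,124),43),("headtop l",(82,40),115),("scale c near",(222,242),29),("scale c near r",(302,245),29)):
    p=atz(s,sc(*u),z);print("S",n,p.round(1),G(qs,p).round(1))
for n,u,z in(("tub",(315,294),55),("fit",(327,157),46),("sd",(235,152),12)):
    p=atz(t,np.array(u,float),z);print(n,p.round(1),G(qt,p).round(1))
E
```

```text
[521.616 -76.942   1.655] [-1.6  0.3  0.7  0.3  0.9 -0.6]
[523.157 -85.227   1.653] [-0.6  0.3  0.6 -0.4  0.1  0.1]
[522.424 -80.552   1.655] [ 0.2 -0.2  2.5 -0.   2.7 -1.  -0.8 -2.1  0.1 -2.8 -0.3 -1. ]
tip [571.6  29.6  36. ] [101.9 -58.9]
rl0 [593.2  82.4  43. ] [152.7 -84.8]
rl1 [572.8  80.8  43. ] [152.9 -64.4]
nib [569.   80.6  36. ] [152.9 -60.5]
headtop+y-x [497.7   5.7 115. ] [84.4 16.8]
head +x+y [497.3  41.2 115. ] [119.8  14.2]
head+x-y [525.   42.3 115. ] [118.5 -13.4]
scale c [578.1 205.9  29. ] [277.1 -80.3]
scale c [5.961e+02 1.000e-01 2.900e+01] [ 70.5 -80.7]
slv end [507.2 -22.5  95. ] [55.5  9.8]
S tip [573.3  30.4  36. ] [111.1 -59.5]
S rider corner [599.5  83.4  43. ] [161.7 -90. ]
S headtop l [498.3  40.4 115. ] [127.3  14.4]
S scale c near [5.604e+02 4.000e-01 2.900e+01] [ 82.3 -44.2]
S scale c near r [597.5  -3.4  29. ] [ 75.4 -80.9]
tub [399.2 -30.3  55. ] [ 56.8 118. ]
fit [660.2 -50.4  46. ] [  14.7 -140.4]
sd [675.9 134.9  12. ] [ 198.1 -171.6]
```

The two views agree: head_grip is at about world (513, 25, 92), gauge yaw 1.654, and the rider sits about 51 mm out. I'll move above the head first.

Emit:
step_arm([
  [[23.7,-16.5,3.5],[0,0,-35],100],
  [[23.7,-16.5,3.5],[0,0,-35],100],
  [[23.7,-16.5,3.5],[0,0,-35],100],
  [[23.7,-16.5,3.5],[0,0,-35],100],
  [[23.7,-16.5,3.5],[0,0,-35],100],
  [[23.7,-16.5,3.5],[0,0,-35],100],
  [[23.7,-16.5,3.5],[0,0,-35],100],
  [[23.7,-16.5,3.5],[0,0,-35],100],
])

```text
time_s: 0.77
tcp_pos: [369.0, -220.0, 195.4]
ee_rot: [-3.14, -0.002, 1.055]
ft_force: [0.7, -1.2, -0.4]
finger_gap: 1.002
grasp_force: 0.0
```

Emit:
step_arm([
  [[29.0,0.1,3.6],[0,0,-34.7],100],
  [[29.0,0.1,3.6],[0,0,-34.7],100],
  [[29.0,0.1,3.6],[0,0,-34.7],100],
  [[29.0,0.1,3.6],[0,0,-34.7],100],
  [[29.0,0.1,3.6],[0,0,-34.7],100],
  [[29.0,0.1,3.6],[0,0,-34.7],100],
  [[29.0,0.1,3.6],[0,0,-34.7],100],
  [[29.0,0.1,3.6],[0,0,-34.7],100],
])

```text
time_s: 1.43
tcp_pos: [514.1, 30.3, 159.0]
ee_rot: [-3.141, -0.002, 1.66]
ft_force: [-0.1, 0.0, 0.2]
finger_gap: 0.999
grasp_force: 0.0
```

Emit:
step_arm([
  [[0,0,0],[0,0,0],100],
  [[0,0,0],[0,0,0],100],
  [[0,0,0],[0,0,0],100],
])

```text
time_s: 1.68
tcp_pos: [512.5, 24.1, 160.4]
ee_rot: [-3.141, 0.0, 1.653]
ft_force: [-0.3, -0.6, 0.2]
finger_gap: 1.0
grasp_force: 0.0
```

Emit:
step_arm([
  [[0,0,2],[0,0,0],100],
  [[0,0,4],[0,0,0],100],
  [[0,0,6],[0,0,0],100],
  [[0,0,7.5],[0,0,0],100],
  [[0,0,8.5],[0,0,0],100],
  [[0,0,9],[0,0,0],100],
  [[0,0,9],[0,0,0],100],
  [[0,0,9],[0,0,0],100],
])

```text
time_s: 2.35
tcp_pos: [513.1, 24.8, 71.0]
ee_rot: [3.141, 0.0, 1.654]
ft_force: [0.0, 0.8, -0.3]
finger_gap: 1.0
grasp_force: 0.0
```

```bash
python3 - <<'E'
from station import r, vision
from h import *
f=vision.grab_frame("side");pickle.dump(f,open("side1.pkl","wb"))
a=f["frame"][100:300,220:380];cv2.imwrite("pics/s1.png",cv2.resize(cv2.convertScaleAbs(a,alpha=1.4),None,fx=3,fy=3,interpolation=cv2.INTER_CUBIC))
s=r.state();print(s["tcp_pos"],s["ee_rot"],s["ft_force"])
E
```

```text
[513.22267733  24.94115724  71.19277084] [3.14011607e+00 3.95090522e-04 1.65391508e+00] [ 0.10005812 -0.49787071 -0.56548729]
```

View pics/s1.png

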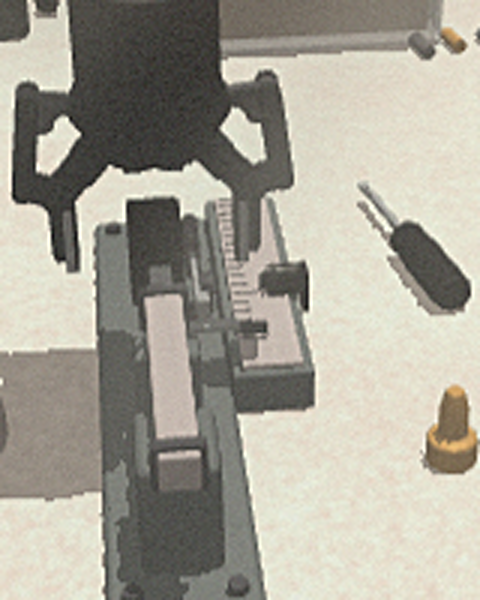

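The fingers straddle the head: left finger at about x = 66, right at about 245, head spanning 128–182 plus the button. I'll close them now.

Emit:
step_arm([
  [[0,0,0],[0,0,0],30],
  [[0,0,0],[0,0,0],20],
  [[0,0,0],[0,0,0],10],
  [[0,0,0],[0,0,0],0],
  [[0,0,0],[0,0,0],0],
  [[0,0,0],[0,0,0],0],
  [[0,0,0],[0,0,0],0],
  [[0,0,0],[0,0,0],0],
], squeeze=50)

```text
time_s: 3.07
tcp_pos: [512.8, 25.1, 71.5]
ee_rot: [3.141, 0.001, 1.655]
ft_force: [-9.5, -0.5, 12.1]
finger_gap: 0.348
grasp_force: 50.5
```

Emit:
step_arm([
  [[0,0,0],[0,0,0],0],
  [[0,0,0],[0,0,0],0],
  [[0,0,0],[0,0,0],0],
  [[0,0,0],[0,0,0],0],
])

```text
time_s: 3.4
tcp_pos: [512.8, 25.1, 71.5]
ee_rot: [3.141, 0.001, 1.655]
ft_force: [-9.0, -1.2, 11.9]
finger_gap: 0.355
grasp_force: 50.5
```

Emit:
step_arm([
  [[0.3,0,0],[0,0,0],0],
  [[0.9,0,0],[0,0,0],0],
  [[1.6,0,0],[0,0,0],0],
  [[2.4,0,0],[0,0,0],0],
  [[3.2,0,0],[0,0,0],0],
  [[3.9,0,0],[0,0,0],0],
  [[4.4,0,0],[0,0,0],0],
  [[4.6,0,0],[0,0,0],0],
])

```text
time_s: 4.07
tcp_pos: [508.9, 71.0, 71.5]
ee_rot: [3.141, 0.002, 1.656]
ft_force: [-10.5, -6.5, 12.6]
finger_gap: 0.353
grasp_force: 51.2
```

Emit:
step_arm([
  [[0,0,0],[0,0,0],0],
  [[0,0,0],[0,0,0],0],
  [[0,0,0],[0,0,0],0],
  [[0,0,0],[0,0,0],0],
])

```text
time_s: 4.4
tcp_pos: [508.9, 70.6, 71.5]
ee_rot: [3.141, 0.001, 1.655]
ft_force: [-10.6, -3.8, 12.8]
finger_gap: 0.347
grasp_force: 51.2
```

```bash
python3 - <<'E'
from station import r, vision
from h import *
s=r.state();print(s["tcp_pos"],s["ee_rot"],s["ft_force"])
im=[]
for n,(x0,y0) in(("side",(285,165)),("top",(230,180))):
    f=vision.grab_frame(n);pickle.dump(f,open(n+"2.pkl","wb"))
    a=f["frame"][y0:y0+50,x0:x0+80]
    a=cv2.resize(a,None,fx=8,fy=8,interpolation=cv2.INTER_CUBIC)[:, :400 if n=="side" else 640]
    cv2.imwrite(f"pics/{n}2.png",cv2.convertScaleAbs(a,alpha=1.6))
E
```

```text
[508.89523151  70.60430838  71.45631999] [3.14103238e+00 1.36220950e-03 1.65507353e+00] [-10.5705409   -3.81357672  12.82160042]
```

View pics/side2.png

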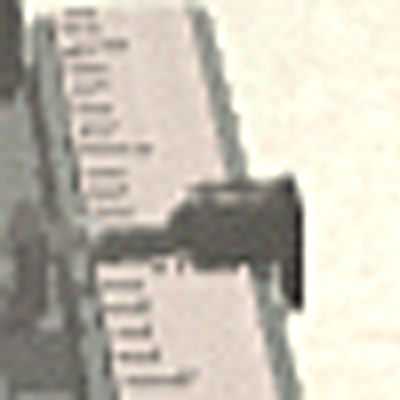

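View pics/top2.png

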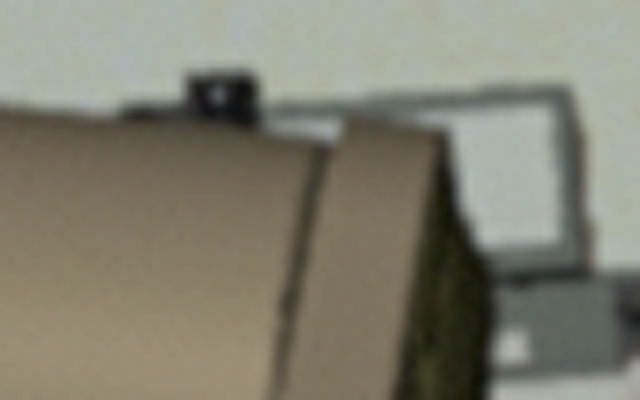

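The side view shows the pointer blade (about 95–180, 240) just short of the rider; the rider's nib side is at about (175,220). The top view is hidden by the arm. I'll measure the home frame at sub-pixel level and check it against the current side view.

```bash
python3 - <<'E'
from station import r,vision
from h import *
t=pickle.load(open("top0.pkl","rb"));g=t["frame"].mean(2)
np.set_printoptions(linewidth=200)
print("ptr rows200-211 cols 280-291");print(g[200:212,280:292].round().astype(int))
print("rider rows188-206 cols 250-267");print(g[188:207,250:268].round().astype(int))
F=np.mean([vision.grab_frame("side")["frame"].astype(float) for _ in range(12)],0).mean(2)
np.save("sideavg.npy",F)
print("side rows 184-202 cols 294-324");print(F[184:203,294:324].round().astype(int))
s=pickle.load(open("side0.pkl","rb"));g=s["frame"].mean(2)
print("side0 rows 203-214 cols 294-312");print(g[203:215,294:313].round().astype(int))
E
```

```text
ptr rows200-211 cols 280-291
[[103 104 103 103 103 102 103 103 102 102 103 103]
 [103 103 104 102  98  97 103 103 104 103 103 102]
 [102 103 104  98  86  83  98 103 103 102 103 102]
 [103 104 103  96  74  63  87 101 103 103 102 102]
 [103 103 103  97  74  53  77 101 104 103 102 102]
 [101 103 104  99  79  52  74 101 103 103 103 103]
 [ 93 100 104 101  83  54  72 100 103 102 102 102]
 [ 85  99 104 103  83  54  72  99 104 102 103 103]
 [ 83  99 104 101  83  53  71  99 104 103 103 103]
 [ 80  95 104 102  87  61  74  98 104 104 102 102]
 [ 76  89 100 102  95  84  85  93  99  97  93  90]
 [ 70  77  88  95  99  98  91  81  75  71  65  64]]
rider rows188-206 cols 250-267
[[103 102  98  91  89  89  84  82  82  81  80  89  98 102 100 101 101 102]
 [101 102  92  70  60  56  51  50  49  48  45  60  85 100 101 100 101 101]
 [103 102  90  52  27  23  29  34  26  20  15  32  71  97 101 101 102 101]
 [102 103  91  51  21  19  39  54  30  13  11  23  64  96 101  99  99 100]
 [102 101  91  55  22  23  51  67  37  16  11  24  60  85  87  81  81  83]
 [ 88  87  76  45  20  22  53  69  39  17  16  20  4
[... 3648 characters left out ...]
15 104 115 122  96  98  90  79 121 110 110 109 104 130 124 126 127]
 [119 121 118 118 121 123  66  66  65  61  79  72  72  65  57 113 132 124 124]
 [101  98  95  95  86  88  56  53  57  57  60  54  52  55  50 106 129 124 126]
 [ 75  78  74  73  77  74  59  57  55  59  54  56  57  55  43 108 134 129 128]
 [ 64  65  85  84  65  58  53  57  53  46  51  52  51  47  45 108 129 126 125]
 [ 63  61  90  87  65  81  82  80  81 101 101  97 129 100  92  99 131 127 125]
 [ 59  56  89  89  87  78  80  66  61  74  69  70  82  66  73 129 123 129 127]
 [ 63  58  83  75  65  92 119 115 119 116 113 113 113 117 116 126 126 126 122]
 [ 64  56  76  67  60  79 135 132 130 127 128 129 127 126 126 127 127 127 125]]
```

```bash
python3 - <<'E'
from h import *
t,s=[pickle.load(open(n+"0.pkl","rb")) for n in("top","side")]
q=np.array([521.6,-76.9,1.654])
for z in(36,40):print("tip",[G(q,atz(t,np.array(u),z)).round(2) for u in((284.76,203.),(285.01,205),(285.18,207.),(285.2,208))])
print("line",[G(q,atz(t,np.array(u),43)).round(2) for u in((256.81,193.),(256.85,196),(257.16,199.))])
# side: pixel row of dark-band centroid in home frame, cols 300..306; and now cols 298..303
F=np.load("sideavg.npy");g=s["frame"].mean(2)
h=np.clip(125-g[204:211,300:308],0,None).sum(1)
print("home dark rows",h.round())
tip=atz(s,np.array([305,209.]),36)
for d in(44.6,45.7,46.7,51): print(d,proj(s,tip+d*np.array([np.cos(1.654),np.sin(1.654),0])).round(2))
E
```

```text
tip [array([102.77, -57.86]), array([102.54, -53.94]), array([102.46, -50.03]), array([102.54, -48.09])]
tip [array([102.53, -57.39]), array([102.29, -53.49]), array([102.21, -49.61]), array([102.29, -47.67])]
line [array([154.93, -80.26]), array([155.17, -74.43]), array([154.9 , -68.58])]
home dark rows [ 32.  14. 187. 453. 556. 549. 590.]
44.6 [[302.5  195.61]]
45.7 [[302.45 195.29]]
46.7 [[302.39 195.  ]]
51 [[302.16 193.77]]
```

Emit:
step_arm([
  [[0.2,0,0],[0,0,0],0],
  [[0.4,0,0],[0,0,0],0],
  [[0.6,0,0],[0,0,0],0],
  [[0.63,0,0],[0,0,0],0],
  [[0.63,0,0],[0,0,0],0],
  [[0.63,0,0],[0,0,0],0],
  [[0.63,0,0],[0,0,0],0],
])

```text
time_s: 5.68
tcp_pos: [508.4, 76.9, 71.5]
ee_rot: [3.141, 0.001, 1.655]
ft_force: [-10.7, -4.9, 13.0]
finger_gap: 0.349
grasp_force: 51.2
```

```bash
python3 - <<'E'
from station import r,vision
from h import *
np.set_printoptions(linewidth=200)
s=r.state();print(s["time_s"],s["tcp_pos"],s["ee_rot"][2],s["ft_force"],s["finger_gap"])
F=np.mean([vision.grab_frame("side")["frame"].astype(float) for _ in range(12)],0)
np.save("sideavg2.npy",F)
print(F.mean(2)[184:202,294:324].round().astype(int))
a=np.clip((F[178:208,290:330]-30)*1.8,0,255).astype(np.uint8)
cv2.imwrite("pics/s3.png",cv2.resize(a,None,fx=18,fy=18,interpolation=cv2.INTER_CUBIC))
E
```

```text
5.6833 [508.36963401  76.86765994  71.46866028] 1.6550347583153544 [-10.6966179   -4.89181425  12.96763298] 0.34900583631685794
[[100 125 123 123 123 122 120 126 119 118 134 132 131 132 132 131 132 136 122  90  88 116 158 154 152 152 152 153 152 151]
 [ 86 140 140 138 140 139 135 134 133 133 134 131 132 132 131 132 131 135 136  89  90 102 159 156 154 155 156 156 153 154]
 [ 70 119  99 100  98  96 111 133 130 131 133 131 132 132 132 133 135 138 141 100  93  95 166 163 162 164 138 135 159 156]
 [ 64 132 123 124 125 123 126 134 130 130 132 132 132 134 136 139 116 120 124  97  76  75 106 120 121  99  79  71 165 157]
 [ 62 127 117 118 119 119  96 133 130 131 132 132 132 135 118  84  70  73  75  65  56  55  69  76  80  65  49  41 142 159]
 [ 84 104 107 104 107 103 119 133 132 133 133 133 133 145 109 100  76  78 104 104  93  76  81  84  72  65  53  49 106 164]
 [ 89 120 122 130 133 131 138 137 137 137 139 140 141 110  75  80  67  68  79  81  74  67  67  68  62  59  56  51  71 165]
 [ 83 129 126 113 117 117 116 102 102 103  94  94 106  65  54  57  59  60  57  57  56  59  58  57  58  57  57  
[... 542 characters left out ...]
 90  78 110  72  84  74  54  56  56  55  55  53  54  54  54  54  52  52  50  35 170]
 [ 99  97  81  98  89  84  91  83  81  81  99 109 129  88  86  60  51  51  52  49  48  47  52  54  51  67  53  50  36 170]
 [ 81  79  65 126 120 119 121 125 124 123 129 128 141  80 131  81  64  65  78  77  77 132  62  63  62  97  51  48  34 170]
 [ 72  69  63 127 139 139 139 139 137 135 134 134 136 121 137 126 124 126 128 128 129 148  92  62  61 102  48  47  34 168]
 [ 70  90  85 107  97  96  96  94  93 133 131 132 133 134 134 136 135 136 136 137 137 141 110  84  84 112  46  45  33 170]
 [ 70  97  93  98 124 123 122 121 121 134 133 132 133 133 132 132 132 133 135 133 135 138 123  89  91 126  57  45  33 174]]
```

View pics/s3.png

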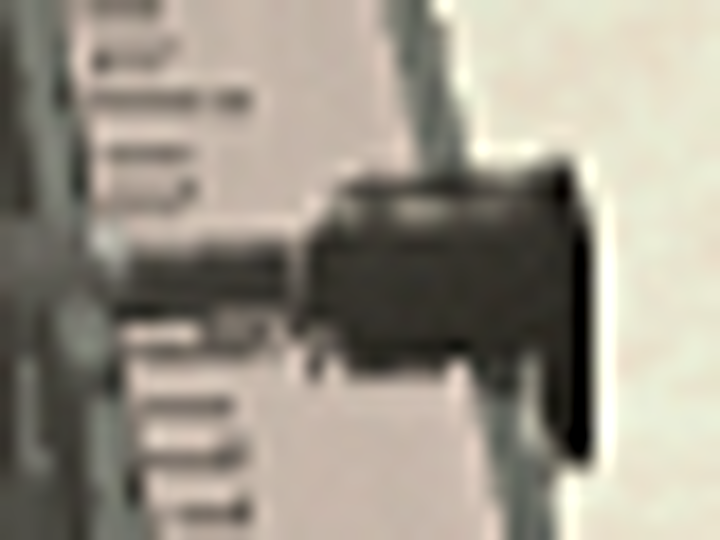

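The picture shows the pointer blade (about 130–290, row 275) level with the rider's nib at (300,275), with a thin clear gap between them. The rider hasn't moved and the grip is steady. The measured draw of 52.0 mm agrees with the top-view estimates of 51.9–52.5 mm, so I'm handing in.

```bash
python3 -c "
from station import r
s=r.state();print(s['tcp_pos'],s['grasp_force'],s['joint_vel'].round(4));print(r.job_done())"
```

```text
[508.34556387  76.85008704  71.44347234] 51.249436140060425 [-0.0006  0.0039 -0.0008  0.0009  0.0007 -0.0011]
the job is handed in; nothing more can be done
None
```

The job is handed in: the gauge arm is drawn out about 52 mm to the rider's mark (to within roughly 0.5 mm by the camera images) and held still with the button squeezed at 51 N; the rider has not moved, and nothing touched the tub, fitting or screwdriver as far as I could tell.

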